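# Show a counting slide's label to the code reader

### The arm

A 6-joint arm with a two-finger parallel gripper is mounted at the origin on the work surface. World frame = base frame: x ahead of the robot, y to its left, z up, the work surface at z = 0. Lengths are in m, angles in rad, forces in N, time in s.
With the tool pointing down it reaches from about 0.275 to 0.875 m from the base axis. Payload 12.5 kg.
Tool frame: the origin (TCP) lies at the very end of the fingers, on their centre line; the grasp point (between the pads) lies 19 mm behind it (manip.pinch_z is the z of the grasp point in the tool frame, in m); z points along the fingers, y is the direction in which the jaws open and shut (so a half turn about z gives the same grasp; the last joint's range is limited). The gripper opens to 85 mm and grips with 20 to 120 N. Pads are 22 mm wide; open, the fingers measure 114 mm over their backs; the gripper's body (76 mm by 85 mm) begins 54 mm behind the grasp point. The pads swing forward as they close: fully open they stand 13 mm farther back than shut.
Start: joints at [1.13, 0.351, 1.652, -0, 1.139, -0.085], TCP at [0.192, 0.516, 0.206] pointing down, gripper open.
Joint ranges: [-2.75, 2.75], [-0.79, 2.1], [0.01, 2.65], [-1.57, 4.71], [0.07, 3.14], [-2.87, 2.87]. Speed limits (rad/s): [2.22, 2.22, 2.79, 3.14, 3.14, 3.14].

### API

Orientations are given as a unit quaternion [w, x, y, z].
In Python, from workcell import manip gives the robot as it stands. The module is installed in compiled form; this text tells all that it offers.
- The arm moves only by the tool servo_tool, never from a script. Its arguments are lists of equal length, an entry for each row: "dp": the shift along the world's x, y, z in cm, a list of three; "angular": the turn, a rotation vector about the world's x, y, z in degrees, a list of three. A call has 1 to 20 rows; each row shifts and turns the commanded pose from where the row before left it; what a row does not reach is not made up. A row lasts 1/8 s, in which the tool goes at most 62.5 mm and 10.7 degrees, less where a joint would pass 70% of its speed; a pose out of reach is approached as far as the arm can. A call with a gripper value outside its range is refused whole. "fingers" is the finger opening in cm, from 0 to 8.54, set as the call begins (left out, the last holds). The fingers move at their own pace and stop on an object; "grip_force" is the grip in N (left out, the last holds). Time passes only in rows, so rows that do not move let the fingers close. It gives the time, the measured TCP pose, the force and the opening at its end, in the units of the state.
- manip.get_obs(): the state, without advancing time (a new reading comes with each control period).
- manip.snapshot(name): name is "side" or "top"; returns (picture, depth): 480x640x3 uint8, blue, green, red; 480x640 float32, m along the optical axis (not along the pixel's ray), 0 where there is no reading.
- manip.camera_info(name): a dict with "fx", "fy", "cx", "cy" (pixels), "k1" (the pictures are not rectified: a ray, as slopes to the right and down, at radius r is drawn at 1 + k1 r^2 times it, then the intrinsics apply), "R" (3x3) and "t" (3): a world point X has camera coordinates R X + t. Camera axes: x right, y down, z forward; pixel columns grow to the right and rows downward; lengths in m; the calibration is good to about 2 mm. A picture is of the moment at which its call begins. camera_info takes no time and is no camera call.
- manip.hand_in(): hands the job in, once; it reports no verdict.
Trained networks look in the newest picture that a camera, given by its name, has taken for a name from the list of things; names that differ only in an ending like _2 or _b are one class to them, and where a whole thing is asked for, a point or a joint stands for the part that bears it (a point fixed in the world has none). Each returns a list of dicts, best first, with "score" (0 to 1); they miss things now and then, are a little off and sometimes report something else, mostly with a low value. They report only what shows in the picture. A call takes as long as a camera call.
- manip.spot_in(camera, label): "centre" ([column, row] in pixels, amid what is visible of it).
The state is a dict: "t": time; "q": joint angles; "dq": joint speeds; "effort": joint torques, N m; "tcp_pos": TCP position; "eef_rot": TCP orientation; "wrist_force": force on the tool from outside, world axes, zero at the start; "torque": the same for the moment, N m; "finger_gap": finger opening in m.
Only numpy, scipy, OpenCV 4.12 (cv2) and the standard library are available. Lean on these libraries where they do the work, as an engineer would, in place of code of your own. Each camera call takes 0.05 s, during which the arm holds its last target.

### The job

Three clear counting slides stand on edge in the draining rack; only one has a frosted label end, marked by a small notch cut out of its upper corner, and its label is on the face that you look at when that notch is at the upper right. Pinch that slide by its clear end, with no finger on the chamber or the frosted end, lift it out and hold it label side up at a slant under the code reader, with the label straight in front of the window at about 10 cm and squarely facing it. Finish while holding it still there, and leave the other two slides and the loose vial as they stand.

Things in the scene. Friction and masses are not known exactly. Their poses are not given: they have to be found in the camera images.
- slide_mid (a point): Centre of the marked slide: clear acrylic plate, 110 long, 45 high, 8 thick, 50 g, standing on edge. x: along it to the clear end; y: out of the label face; z: up to the notched edge. In mm along x: -55 to -25 frosted label end, a 10 x 10 notch cut out of its upper corner (x -55, z +22.5); -25 to 15 ruled chamber; 15 to 55 clear end, the only part fingers may touch.
- slide_label (a point): Centre of the label end of the marked slide, on the label face: at x = -40, y = +4, z = 0 mm from slide_mid, with the same axes, so y points out of the label. A white paper label, 21 x 26 mm, with a bar code lies there, on this face only.
- blank_a_mid (a point): Centre of an unmarked slide of the same size, clear over its whole length, without frosted end, label or notch. It stands in the rack beside the marked one, with the same axes, and is left alone.
- blank_b_mid (a point): Centre of the second unmarked slide, like blank_a.
- rack: Fixed rack, origin under its centre, z up. Tray 114 x 164 mm, rim 10 mm high, floor 4 mm. Two rails 8 mm wide along y, at x = -20 and 20 mm, with grooves 9.5 mm wide. Slides stand along the rack's x (axes as the rack's), one each at y = -60, 0, 60 mm in any order, 52 mm of free space between; lower edge 16 mm, upper edge 61 mm, groove walls 26 mm above the bench. Slide ends stand out past the rails.
- reader_window (a point): Centre of the dark window, 44 x 34 mm, of the fixed code reader, 245 mm above the bench. It looks 45 degrees down, roughly towards the robot. x points the other way, 45 degrees up, out of the head's back; y is level. Behind it the head, 66 long, 52 wide, 46 mm thick, on a post 110 mm farther off (level distance), 327 mm high; base plate 110 x 130 x 12 mm.
- reader_spot (a point): Where the centre of the label is to be held: in free air, 100 mm straight in front of the reader's window, 174 mm above the bench. Axes as reader_window: x points from here to the window, 45 degrees up, so the label's y axis should point along this x.
- vial_mid (a point): Centre of a loose capped glass vial, 27 mm across, 58 mm high, upright on the bench; left alone.

How it is judged:
On the way:
1. the marked slide is lifted out of the rack, held by its clear end (contact force between slide_c0 and the fingers above 1 N and contact force between slide and rack below 0.05 N and contact force between slide and reader below 0.05 N and contact force between slide and table below 0.05 N and height (world z) of slide_mid above 0.085 m), for 0.1 s.
At the end, for the whole second after the job is handed in: The marked slide hangs still in the fingers by its clear end, touching nothing else, label up, the label within 35 mm of the spot 100 mm before the window and within 0.4 rad of facing it; the unmarked slides stand in the rack; they and the vial are within 12 mm of their starts (contact force between slide_c0 and the fingers above 1 N and contact force between slide and rack below 0.05 N and contact force between slide and reader below 0.05 N and contact force between slide and table below 0.05 N and distance between slide_label and reader_spot below 0.035 m and angle between the y axis of slide_label and the x axis of reader_spot, either way round below 0.4 rad and angle between slide_label's own y axis and vertical below 1.2 rad and height (world z) of slide_label above 0.12 m and linear speed of slide below 0.02 m/s and angular speed of slide below 0.15 rad/s and distance of each of blank_a_mid, blank_b_mid, vial_mid from where it was at the start of the episode below 0.012 m and angle between each of blank_a_mid, blank_b_mid's own z axis and vertical below 0.3 rad); the arm keeps its last pose, push and grip.
It fails at once if a finger presses on the marked slide's chamber or frosted end (contact force between any of slide_c1, slide_c2, slide_c3 and the fingers above 0.5 N).
It fails at once if an unmarked slide is lifted, pushed or tipped (distance of any of blank_a_mid, blank_b_mid from where it was at the start of the episode above 0.015 m or angle between any of blank_a_mid, blank_b_mid's own z axis and vertical above 0.35 rad).
It fails at once if the vial is knocked over or pushed away (angle between vial_mid's own z axis and vertical above 0.5 rad or distance of vial_mid from where it was at the start of the episode above 0.03 m).
It also fails if it takes over 35 s, if anything falls off the work surface, if the arm or the gripper's body presses on something with over 40 N, if the wrist force passes 120 N, or if a joint passes its speed limit or range.

## Working session

There is one attempt and no reset: what is moved stays moved. The work goes in short steps, Python scripts to look and compute and a tool call to move; the robot and the scene stay as the last step left them, time stands still between calls to the robot, and variables do not carry over. Pictures are saved under pics/ and viewed, and the job is handed in when it is done.

Besides the shell and the picture viewer there is one more tool, called after "Emit:" by a JSON object that holds its "api" and its "payload". servo_tool: Moves the arm, as the interface text tells. Its arguments: {"type":"object","properties":{"dp":{"type":"array"},"angular":{"type":"array"},"fingers":{"type":"number"},"grip_force":{"type":"number"}},"required":["dp","angular"]}

```bash
mkdir -p pics; cat > h.py <<'E'
import numpy as np, cv2
from workcell import manip
def K(n):
    c=manip.camera_info(n); return c
def unproj(n,u,v,d):
    c=K(n); x=(u-c["cx"])/c["fx"]; y=(v-c["cy"])/c["fy"]
    a,b=x,y
    for _ in range(20):
        r2=a*a+b*b; s=1+c["k1"]*r2; a,b=x/s,y/s
    R=np.array(c["R"]);t=np.array(c["t"])
    ray=R.T@np.array([a,b,1.0]); o=-R.T@t
    return o,ray
def at_depth(n,u,v,d):
    o,r=unproj(n,u,v,d); return o+r*d
def at_z(n,u,v,z):
    o,r=unproj(n,u,v,0); return o+r*(z-o[2])/r[2]
def proj(n,X):
    c=K(n); p=np.array(c["R"])@np.array(X)+np.array(c["t"]); a,b=p[0]/p[2],p[1]/p[2]
    s=1+c["k1"]*(a*a+b*b); return np.array([c["fx"]*a*s+c["cx"],c["fy"]*b*s+c["cy"]]),p[2]
E
python3 - <<'E'
from h import *
for n in("side","top"):
    p,d=manip.snapshot(n); cv2.imwrite(f"pics/{n}0.png",p); np.save(f"{n}0.npy",d)
    c=K(n); R=np.array(c["R"]); print(n,c["fx"],c["k1"],-R.T@np.array(c["t"]),R[2])
    for l in("slide_mid","slide_label","blank_a_mid","rack","reader_window","vial_mid"):
        for r in manip.spot_in(n,l)[:4]:
            u,v=r["centre"]; dd=d[int(v),int(u)]
            print(l,round(r["score"],2),[round(u),round(v)],dd,at_depth(n,u,v,dd).round(3))
print(manip.get_obs())
E
```

```text
side 496.05660957586275 -0.006965152106670937 [0.31258639 0.48451315 0.71383384] [ 0.29123027 -0.61654838 -0.73147319]
slide_mid 0.67 [274, 358] 0.745166 [0.533 0.167 0.051]
blank_a_mid 0.64 [256, 395] 0.70941687 [0.528 0.227 0.047]
rack 0.56 [274, 379] 0.7719559 [0.531 0.177 0.005]
reader_window 0.87 [265, 110] 0.7761061 [ 0.684 -0.093  0.287]
vial_mid 0.66 [394, 267] 0.87587255 [ 0.436 -0.087  0.047]
top 475.83169798715033 -0.030628405401134085 [ 0.48734231 -0.01046507  0.88123828] [ 0.10930872  0.02302232 -0.9937412 ]
slide_mid 0.77 [224, 249] 0.826067 [0.545 0.166 0.06 ]
slide_mid 0.18 [370, 312] 0.82487845 [ 0.443 -0.091  0.044]
slide_label 0.98 [227, 248] 0.82509685 [0.546 0.16  0.061]
blank_a_mid 0.92 [194, 258] 0.82965726 [0.529 0.217 0.056]
blank_a_mid 0.71 [406, 117] 0.59888625 [ 0.7   -0.108  0.3  ]
rack 0.91 [240, 253] 0.8830828 [0.542 0.148 0.002]
reader_window 0.6 [406, 120] 0.60291946 [ 0.698 -0.109  0.295]
reader_window 0.55 [237, 255] 0.88166356 [0.538 0.153 0.003]
vial_mid 0.53 [372, 317] 0.8095638 [ 0.435 -0.094  0.059]
{'t': 0.7, 'q': array([ 1.13039946e+00,  3.50695218e-01,  1.65181281e+00, -2.62505124e-05,
        1.13912399e+00, -8.46138502e-02]), 'dq': array([-0.00179368, -0.00026531, -0.00020152,  0.00122983, -0.00143136,
        0.00021248]), 'effort': array([ 1.52608318e-03, -5.05946767e+01, -2.91608173e+01,  4.73266550e-05,
        5.83264773e-04, -1.09153842e-05]), 'tcp_pos': array([0.1915561 , 0.51553404, 0.2061873 ]), 'eef_rot': array([ 6.40505508e-06,  1.76949346e-01,  9.84219959e-01, -2.21020317e-05]), 'wrist_force': array([ 0.35013813, -0.19388856,  0.14648877]), 'torque': array([-0.01002311, -0.05806825,  0.02702526]), 'finger_gap': 0.08554814314588773}
```

View pics/side0.png

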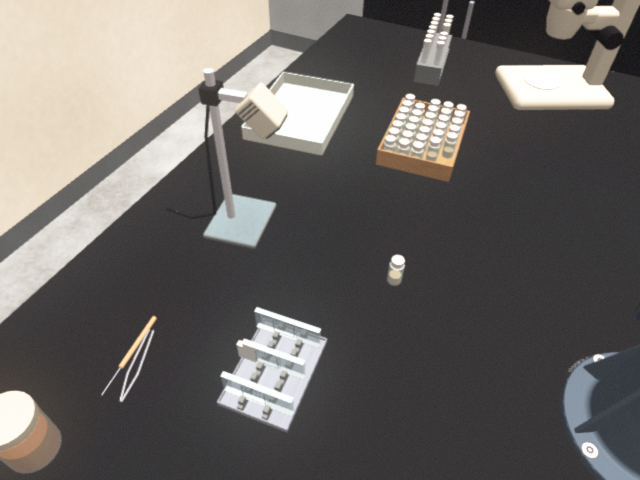

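View pics/top0.png

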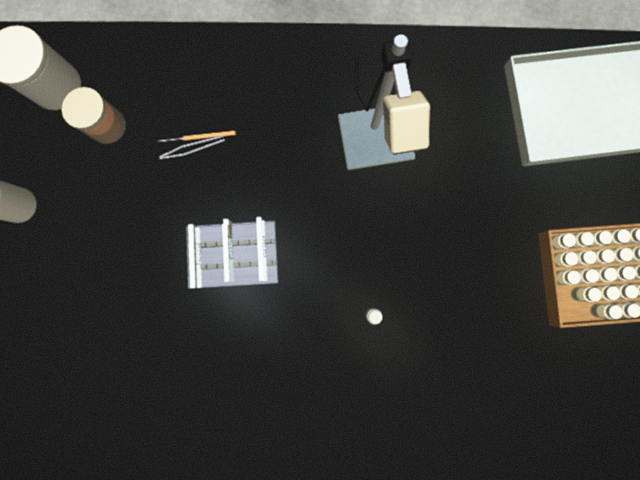

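```bash
python3 - <<'E'
import cv2
a=cv2.imread("pics/side0.png");cv2.imwrite("pics/side0z.png",cv2.resize(a[300:450,170:370],(800,600),interpolation=cv2.INTER_CUBIC))
a=cv2.imread("pics/top0.png");cv2.imwrite("pics/top0z.png",cv2.resize(a[190:310,160:320],(800,600),interpolation=cv2.INTER_CUBIC))
E
```

```text
(no output)
```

View pics/side0z.png

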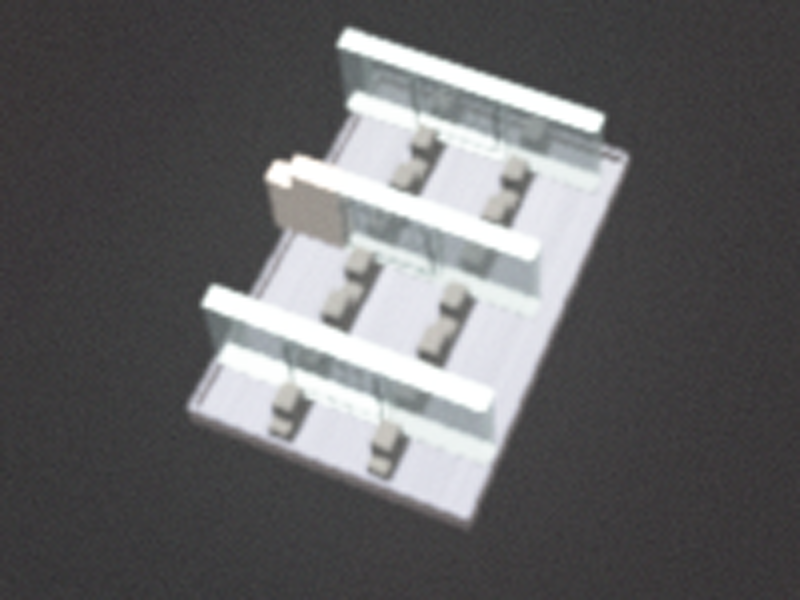

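View pics/top0z.png

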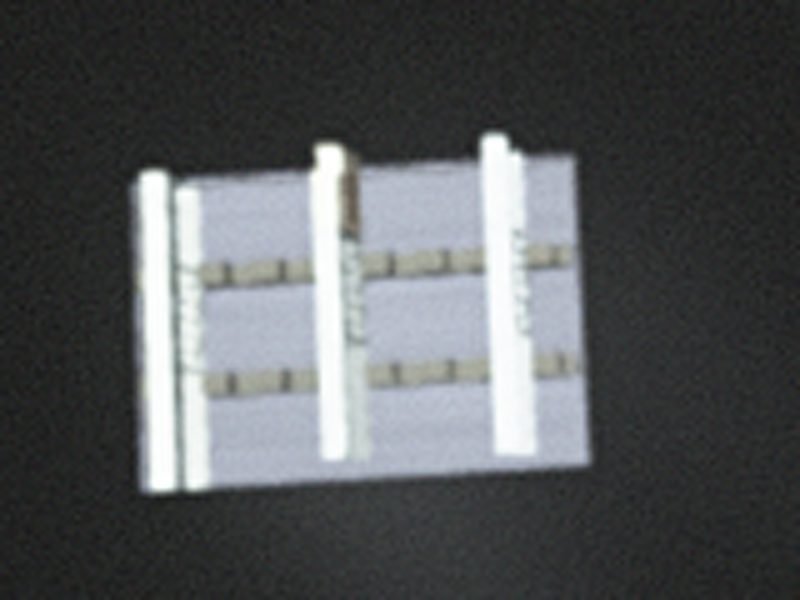

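The marked slide is the middle one: its frosted, notched end is around side (250,350) and top (227,222), on the far side at +x. The face seen from +y has the notch at its upper left, so the label faces −y and the clear end points at the robot. Next I'll measure the poses precisely.

```bash
python3 - <<'E'
from h import *
from scipy.optimize import least_squares
p=cv2.imread("pics/top0.png"); d=np.load("top0.npy")
def cloud(n,d,box):
    u0,u1,v0,v1=box; out=[]
    for v in range(v0,v1):
        for u in range(u0,u1):
            if d[v,u]>0: out.append(np.r_[at_depth(n,u,v,d[v,u]),u,v])
    return np.array(out)
c=cloud("top",d,(180,285,210,295)); np.save("rackc.npy",c)
top=c[(c[:,2]>.05)&(c[:,2]<.075)]
print(len(top))
for a,b in((180,205),(215,240),(250,275)):
    s=top[(top[:,3]>a)&(top[:,3]<b)&(top[:,2]>.054)]
    m=s[:,:2].mean(0); w,V=np.linalg.eigh(np.cov((s[:,:2]-m).T)); ax=V[:,1]*np.sign(V[0,1])
    t=(s[:,:2]-m)@ax
    print("slide",len(s),m.round(4),"z",np.median(s[:,2]).round(4),"yaw",np.degrees(np.arctan2(ax[1],ax[0])).round(2),"ext",t.min().round(4),t.max().round(4),"mid",(m+ax*(t.min()+t.max())/2).round(4))
# tray rectangle by colour
g=p[:,:,:].max(2); m=np.zeros_like(g); m[205:300,175:290]=(g[205:300,175:290]>90)
cn=max(cv2.findContours(m,0,1)[0],key=cv2.contourArea); r=cv2.minAreaRect(cn); print(r)
print([at_z("top",*q,0.008).round(4) for q in cv2.boxPoints(r)])
# reader
h=cloud("top",d,(380,435,30,160)); hh=h[h[:,2]>.2]
head=hh[(hh[:,4]>88)]
print("head",len(head),head[:,:3].min(0).round(3),head[:,:3].max(0).round(3))
# post top
pt=hh[(hh[:,4]<52)]; print("post",len(pt),np.median(pt[pt[:,2]>.31][:,:3],0) if (pt[:,2]>.31).any() else pt[:,:3].max(0))
base=cv2.inRange(p,(70,60,40),(140,130,115)); 
E
python3 - <<'E'
import cv2
a=cv2.imread("pics/top0.png");cv2.imwrite("pics/top0r.png",cv2.resize(a[25:175,330:450],(480,600),interpolation=cv2.INTER_CUBIC))
a=cv2.imread("pics/side0.png");cv2.imwrite("pics/side0r.png",cv2.resize(a[60:255,190:320],(400,600),interpolation=cv2.INTER_CUBIC))
E
```

```text
Traceback (most recent call last):
  File "h.py", line 14, in at_depth
    o,r=unproj(n,u,v,d); return o+r*d
        ~~~~~~^^^^^^^^^
  File "h.py", line 6, in unproj
    c=K(n); x=(u-c["cx"])/c["fx"]; y=(v-c["cy"])/c["fy"]
  File "h.py", line 4, in K
    c=manip.camera_info(n); return c
ValueError: time passes only in moves, steps and waits
```

View pics/top0r.png

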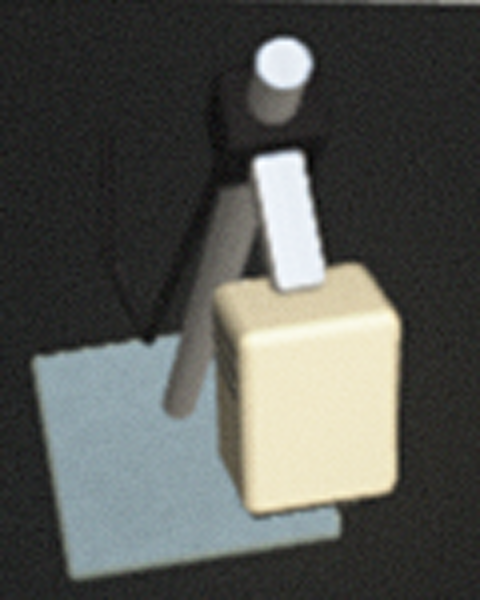

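View pics/side0r.png

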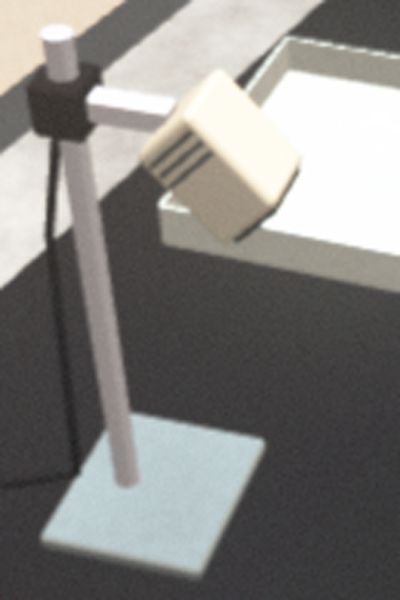

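Both views show the reader head pointing back toward the robot, with the post behind it. camera_info has a call limit, so I'll cache its output.

```bash
sed -i 's/^def K(n):/_C={}\ndef K(n):\n    import pickle,os\n    f=f"cam_{n}.pkl"\n    if n in _C: return _C[n]\n    if os.path.exists(f):\n        _C[n]=pickle.load(open(f,"rb")); return _C[n]/; s/    c=manip.camera_info(n); return c/    c=dict(manip.camera_info(n)); pickle.dump(c,open(f,"wb")); _C[n]=c; return c/' h.py
cat > m.py <<'E'
from h import *
K("side");K("top")
p=cv2.imread("pics/top0.png"); d=np.load("top0.npy")
def cloud(n,d,box):
    u0,u1,v0,v1=box; out=[]
    for v in range(v0,v1):
        for u in range(u0,u1):
            if d[v,u]>0: out.append(np.r_[at_depth(n,u,v,d[v,u]),u,v])
    return np.array(out)
if __name__=="__main__":
    c=cloud("top",d,(180,285,210,295))
    top=c[(c[:,2]>.05)&(c[:,2]<.075)]
    print(len(top))
    for a,b in((180,205),(215,240),(250,275)):
        s=top[(top[:,3]>a)&(top[:,3]<b)&(top[:,2]>.054)]
        m=s[:,:2].mean(0); w,V=np.linalg.eigh(np.cov((s[:,:2]-m).T)); ax=V[:,1]*np.sign(V[0,1])
        t=(s[:,:2]-m)@ax
        print("slide",len(s),m.round(4),"z",np.median(s[:,2]).round(4),"yaw",np.degrees(np.arctan2(ax[1],ax[0])).round(2),"ext",t.min().round(4),t.max().round(4),"mid",(m+ax*(t.min()+t.max())/2).round(4))
    g=p.max(2); m=np.zeros_like(g); m[205:300,175:290]=(g[205:300,175:290]>90)*255
    cn=max(cv2.findContours(m,0,1)[0],key=cv2.contourArea); r=cv2.minAreaRect(cn); print(r)
    print([at_z("top",*q,0.008).round(4) for q in cv2.boxPoints(r)])
    # base plate corners
    for q in((338,113),(348,169),(414,159.5)): print("base",at_z("top",*q,.012).round(4))
    print("post foot",at_z("top",375,127.5,.012).round(4),"post top",at_z("top",401,40.8,.327).round(4))
    # head top/back face fit
    h=cloud("top",d,(393,428,106,147))
    q=h[:,:3]; m=np.median(q,0); _,_,V=np.linalg.svd(q-q.mean(0)); n=V[2]*np.sign(V[2,2]); print("back face",m.round(4),n.round(3),"res",np.std((q-q.mean(0))@n).round(4),"az",np.degrees(np.arctan2(n[1],n[0])).round(1),len(q))
    for n,z in(("top",.0),("side",.0)):
        dd=np.load(f"{n}0.npy")
    ds=np.load("side0.npy")
E
python3 m.py
```

```text
1097
slide 357 [0.5314 0.2218] z 0.0604 yaw 4.93 ext -0.0545 0.0541 mid [0.5312 0.2218]
slide 315 [0.538  0.1621] z 0.0607 yaw 4.93 ext -0.0491 0.051 mid [0.539  0.1622]
slide 327 [0.5466 0.1026] z 0.0607 yaw 4.87 ext -0.0542 0.0557 mid [0.5473 0.1026]
((231.16552734375, 251.81381225585938), (68.46988677978516, 90.43191528320312), 86.633544921875)
[array([0.5999, 0.2542, 0.008 ]), array([0.6138, 0.0856, 0.008 ]), array([0.4878, 0.0736, 0.008 ]), array([0.4735, 0.2395, 0.008 ])]
base [ 0.8111 -0.0285  0.012 ]
base [ 0.7031 -0.0494  0.012 ]
base [ 0.7241 -0.172   0.012 ]
post foot [ 0.7842 -0.0987  0.012 ] post top [ 0.7877 -0.0975  0.327 ]
back face [ 0.6922 -0.1151  0.29  ] [-0.686 -0.125  0.717] res 0.0011 az -169.7 1428
```

Emit:
{"api": "servo_tool", "payload": {"dp": [[2.08,-2.38,-0.4],[2.08,-2.38,-0.4],[2.08,-2.38,-0.4],[2.08,-2.38,-0.4],[2.08,-2.38,-0.4],[2.08,-2.38,-0.4],[2.08,-2.38,-0.4],[2.08,-2.38,-0.4],[2.08,-2.38,-0.4],[2.08,-2.38,-0.4],[2.08,-2.38,-0.4],[2.08,-2.38,-0.4],[2.08,-2.38,-0.4],[2.08,-2.38,-0.4],[2.08,-2.38,-0.4],[0,0,0],[0,0,0]], "angular": [[0,0,-10.3],[0,0,-10.3],[0,0,-10.3],[0,0,-10.3],[0,0,-10.3],[0,0,-10.3],[0,0,-10.3],[0,0,-10.3],[0,0,-10.3],[0,0,-10.3],[0,0,-10.3],[0,0,-10.3],[0,0,-10.3],[0,0,-10.3],[0,0,-10.3],[0,0,0],[0,0,0]], "fingers": 4.0, "grip_force": 40}}

```text
t: 2.82
tcp_pos: [0.5032, 0.1588, 0.1462]
eef_rot: [-0.0, 0.999, 0.046, -0.0]
wrist_force: [-0.2, 0.3, -0.4]
finger_gap: 0.04
```

Emit:
{"api": "servo_tool", "payload": {"dp": [[0,0,-2.5],[0,0,-2.5],[0,0,-1.6],[0,0,0]], "angular": [[0,0,-0.4],[0,0,0],[0,0,0],[0,0,0]]}}

```text
t: 3.32
tcp_pos: [0.5028, 0.1589, 0.0796]
eef_rot: [0.0, 0.999, 0.042, -0.001]
wrist_force: [-0.1, -0.7, 0.7]
finger_gap: 0.0398
```

```bash
python3 - <<'E'
from h import *
a,_=manip.snapshot("side");cv2.imwrite("pics/side1z.png",cv2.resize(a[300:450,170:370],(800,600),interpolation=cv2.INTER_CUBIC))
a,_=manip.snapshot("top");cv2.imwrite("pics/top1z.png",cv2.resize(a[190:310,160:320],(800,600),interpolation=cv2.INTER_CUBIC))
E
```

```text
(no output)
```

View pics/side1z.png

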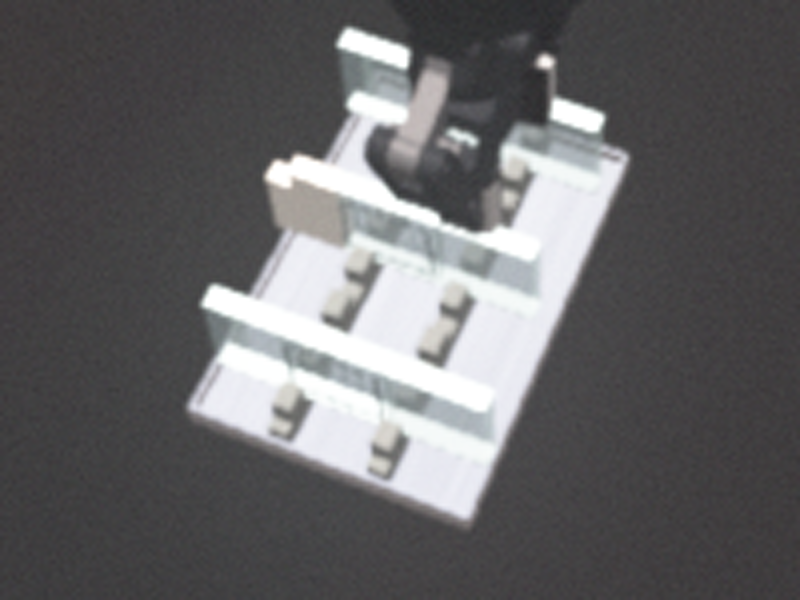

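View pics/top1z.png

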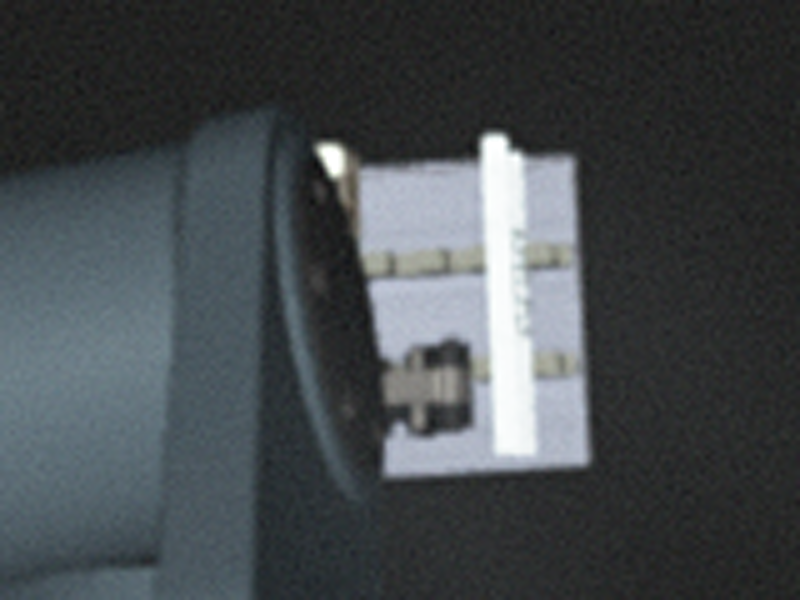

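```bash
python3 - <<'E'
from h import *
xs=np.array([-.9963,-.0854,0]);ys=np.array([.0854,-.9963,0])
mid=np.array([.543,.1625,.0385])
f=lambda n,P:((proj(n,P)[0]-([170,300] if n=="side" else [160,190]))*(4 if n=="side" else 5)).round()
for x in(-55,-45,15,55): print("top edge",x,f("side",mid+xs*x/1e3+[0,0,.0225]),f("top",mid+xs*x/1e3+[0,0,.0225]))
tcp=np.array([.5028,.1589,.0796])
for s in(-1,1):
  for a in(-11,0,11): print("finger inner tip",s,a,f("side",tcp+xs*a/1e3+ys*s*.02),f("top",tcp+xs*a/1e3+ys*s*.034))
E
```

```text
top edge -55 [267. 153.] [321. 143.]
top edge -45 [290. 161.] [322. 171.]
top edge 15 [434. 213.] [329. 343.]
top edge 55 [533. 249.] [333. 458.]
finger inner tip -1 -11 [445. 244.] [220. 388.]
finger inner tip -1 0 [474. 255.] [221. 420.]
finger inner tip -1 11 [502. 265.] [222. 453.]
finger inner tip 1 -11 [490. 155.] [420. 376.]
finger inner tip 1 0 [517. 165.] [421. 409.]
finger inner tip 1 11 [545. 174.] [423. 441.]
```

```bash
python3 - <<'E'
from h import *
a,_=manip.snapshot("side");cv2.imwrite("pics/side1y.png",cv2.resize(a[310:370,230:310],(800,600),interpolation=cv2.INTER_CUBIC))
E
```

```text
(no output)
```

View pics/side1y.png

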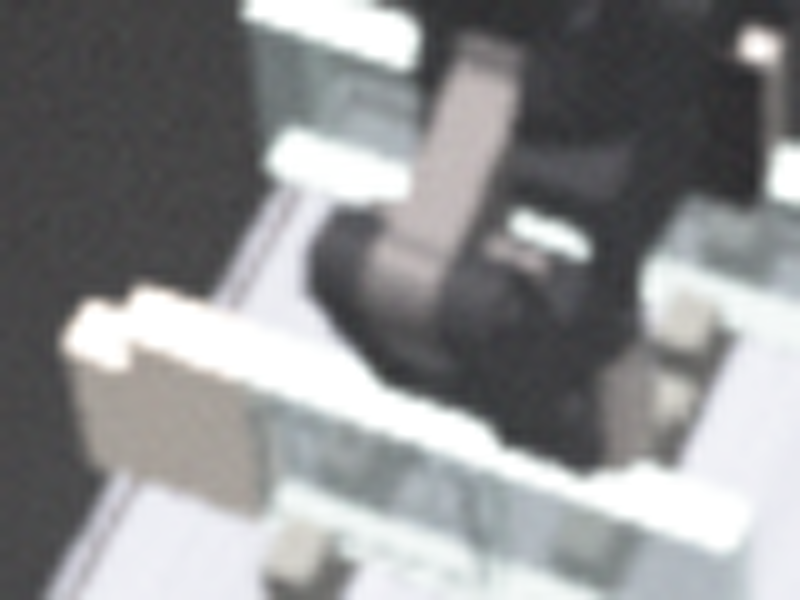

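```bash
python3 - <<'E'
from h import *
for n,box in(("side",(255,310,315,372)),("top",(225,265,245,285))):
    p,d=manip.snapshot(n); u0,u1,v0,v1=box; o=[]
    for v in range(v0,v1):
        for u in range(u0,u1):
            if d[v,u]>0:
                o.append(np.r_[at_depth(n,u,v,d[v,u]),u,v])
    o=np.array(o); xs=np.array([-.9963,-.0854,0]);ys=np.array([.0854,-.9963,0])
    tcp=np.array([.5028,.1589,.0796]); q=o[:,:3]-tcp
    L=np.c_[q@xs,q@ys,q[:,2]]*1e3
    k=(L[:,2]>-14)&(np.abs(L[:,0])<60); print(n,k.sum())
    for lo in range(-14,60,6):
        s=L[k&(L[:,2]>=lo)&(L[:,2]<lo+6)]
        for nm,c in(("y-",s[s[:,1]<-4]),("mid",s[abs(s[:,1])<=4]),("y+",s[s[:,1]>4])):
            if len(c)>2: print(lo,nm,len(c),"x",np.percentile(c[:,0],[5,95]).round(0),"y",np.percentile(c[:,1],[5,95]).round(0))
E
```

```text
side 1311
28 y- 5 x [ 6. 10.] y [-25. -25.]
28 y+ 12 x [1. 9.] y [20. 22.]
34 y- 18 x [-5. 11.] y [-31. -22.]
34 y+ 19 x [ 1. 11.] y [21. 24.]
40 y- 29 x [-6. 10.] y [-32. -22.]
40 y+ 19 x [ 1. 11.] y [21. 24.]
46 y- 21 x [ 5. 10.] y [-33. -20.]
46 y+ 15 x [ 3. 11.] y [21. 24.]
52 y- 14 x [ 7. 11.] y [-30. -21.]
52 y+ 19 x [ 3. 11.] y [21. 24.]
58 y- 8 x [ 6. 10.] y [-28. -20.]
58 y+ 18 x [ 3. 11.] y [21. 24.]
top 738
```

```bash
python3 - <<'E'
from h import *
print({k:v for k,v in manip.get_obs().items() if k in("t","tcp_pos","finger_gap")}, manip.pinch_z)
xs=np.array([-.9963,-.0854,0]);ys=np.array([.0854,-.9963,0]);tcp=np.array([.5028,.1589,.0796])
for z in(0,5,10,20,28):
  print(z,[((proj("side",tcp+xs*a/1e3+ys*y/1e3+[0,0,z/1e3])[0]-[230,310])*10).round().tolist() for a,y in((-11,-20),(11,-20),(-11,-27),(11,-27))])
p,d=manip.snapshot("side")
np.set_printoptions(linewidth=250)
print((d[345:366:2,276:300:2]*1000).round())
for v,u in((352,292),(350,285),(355,288),(343,272),(345,292)): print(u,v,at_depth("side",u,v,d[v,u]).round(3))
E
```

```text
{'t': 3.575, 'tcp_pos': array([0.50401159, 0.15870912, 0.08101462]), 'finger_gap': 0.040301575046285565} -0.0187
0 [[513.0, 511.0], [655.0, 562.0], [493.0, 552.0], [635.0, 604.0]]
5 [[512.0, 493.0], [654.0, 545.0], [492.0, 534.0], [635.0, 586.0]]
10 [[511.0, 475.0], [653.0, 527.0], [490.0, 516.0], [634.0, 568.0]]
20 [[508.0, 438.0], [652.0, 490.0], [487.0, 479.0], [632.0, 532.0]]
28 [[505.0, 408.0], [651.0, 461.0], [484.0, 450.0], [631.0, 503.0]]
[[589. 586. 591. 600. 608. 617. 646. 641. 647. 663. 796. 791.]
 [599. 596. 592. 602. 612. 620. 631. 661. 658. 666. 799. 797.]
 [614. 608. 602. 604. 615. 622. 633. 664. 663. 671. 794. 793.]
 [629. 629. 615. 609. 619. 624. 631. 668. 667. 672. 778. 791.]
 [739. 740. 630. 622. 620. 629. 663. 671. 672. 674. 782. 794.]
 [736. 737. 737. 670. 671. 666. 663. 674. 674. 678. 785. 798.]
 [743. 738. 734. 737. 732. 674. 670. 682. 678. 736. 791. 799.]
 [746. 743. 740. 737. 736. 734. 731. 734. 734. 731. 733. 732.]
 [749. 745. 744.   0. 739. 736. 736. 735. 731. 730. 728. 732.]
 [752. 751. 747. 746. 744. 742. 739. 735. 736. 733. 730. 728.]
 [758. 757. 750. 750. 748. 747. 743. 740. 736. 738. 734. 733.]]
292 352 [0.492 0.183 0.125]
285 350 [0.488 0.207 0.168]
288 355 [0.494 0.191 0.127]
272 343 [0.494 0.224 0.204]
292 345 [0.489 0.187 0.151]
```

The side depth puts the fingertips at about z 0.11, while the TCP reads 0.08. I'll descend part way and check again.

Emit:
{"api": "servo_tool", "payload": {"dp": [[-0.1,0,-1.5],[0,0,-1.5],[0,0,-0.5],[0,0,0],[0,0,0]], "angular": [[0,0,0],[0,0,0],[0,0,0],[0,0,0],[0,0,0]]}}

```text
t: 4.25
tcp_pos: [0.5028, 0.1586, 0.0454]
eef_rot: [-0.0, 0.999, 0.041, 0.0]
wrist_force: [0.1, -0.1, 0.2]
finger_gap: 0.0393
```

```bash
python3 - <<'E'
from h import *
print({k:v for k,v in manip.get_obs().items() if k in("t","tcp_pos","finger_gap","wrist_force")})
a,d=manip.snapshot("side");cv2.imwrite("pics/side2y.png",cv2.resize(a[310:385,230:330],(800,600),interpolation=cv2.INTER_CUBIC))
np.save("side2.npy",d);cv2.imwrite("pics/side2.png",a)
a,d=manip.snapshot("top");cv2.imwrite("pics/top2.png",a);np.save("top2.npy",d);cv2.imwrite("pics/top2y.png",cv2.resize(a[230:305,220:320],(800,600),interpolation=cv2.INTER_CUBIC))
for v in range(256,282,4): print(v,[at_depth("top",u,v,d[v,u]).round(3).tolist() for u in(240,244,248,252,256)])
E
```

```text
{'t': 4.25, 'tcp_pos': array([0.50277266, 0.15858582, 0.04540959]), 'wrist_force': array([ 0.07831297, -0.13244391,  0.20192081]), 'finger_gap': 0.039331835023667716}
256 [[0.536, 0.147, 0.005], [0.536, 0.139, 0.005], [0.537, 0.133, 0.001], [0.537, 0.124, 0.006], [0.537, 0.117, 0.005]]
260 [[0.514, 0.091, 0.315], [0.529, 0.139, 0.004], [0.529, 0.132, 0.005], [0.521, 0.099, 0.17], [0.53, 0.117, 0.004]]
264 [[0.509, 0.09, 0.321], [0.521, 0.135, 0.027], [0.516, 0.106, 0.163], [0.515, 0.098, 0.175], [0.516, 0.093, 0.169]]
268 [[0.504, 0.089, 0.324], [0.509, 0.109, 0.177], [0.509, 0.104, 0.174], [0.509, 0.098, 0.175], [0.51, 0.092, 0.171]]
272 [[0.5, 0.088, 0.329], [0.503, 0.111, 0.163], [0.503, 0.105, 0.165], [0.503, 0.098, 0.172], [0.504, 0.092, 0.172]]
276 [[0.495, 0.087, 0.33], [0.5, 0.138, 0.003], [0.498, 0.105, 0.162], [0.497, 0.097, 0.175], [0.498, 0.091, 0.173]]
280 [[0.49, 0.086, 0.335], [0.492, 0.138, 0.002], [0.492, 0.13, 0.004], [0.493, 0.123, 0.004], [0.493, 0.115, 0.003]]
```

View pics/side2y.png

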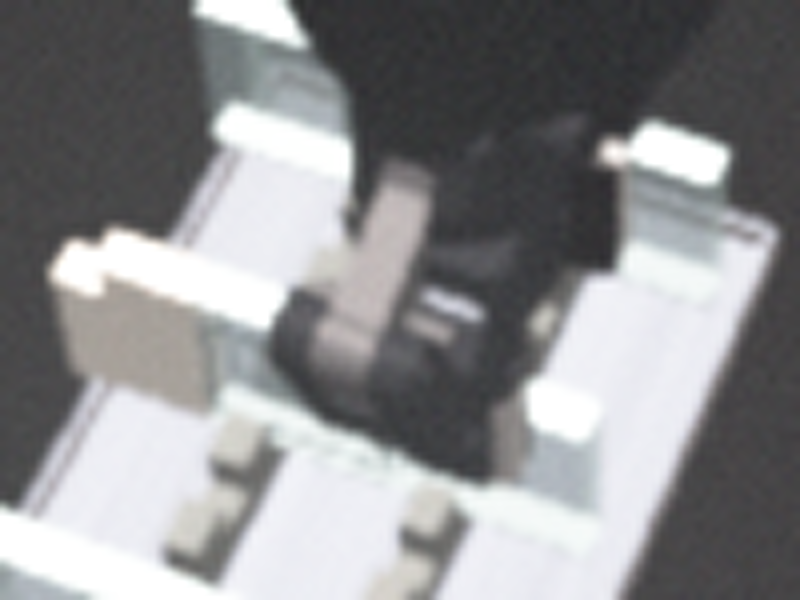

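View pics/top2y.png

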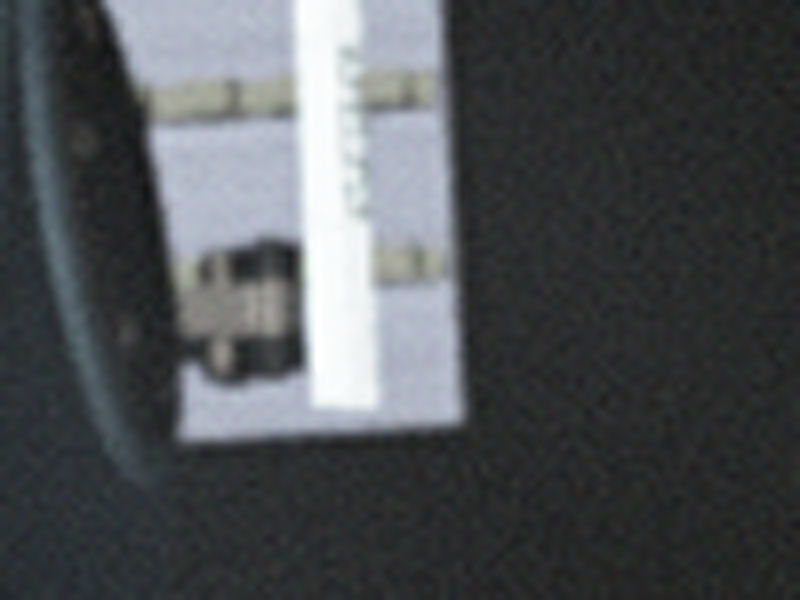

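The fingers now straddle the clear end: in the side view the near finger tip is at about px (289,370), in front of the slide. I'll go to grasp height and close.

Emit:
{"api": "servo_tool", "payload": {"dp": [[0,0,-0.8],[0,0,-0.7],[0,0,0]], "angular": [[0,0,0],[0,0,0],[0,0,0]]}}

```text
t: 4.72
tcp_pos: [0.5021, 0.1584, 0.0295]
eef_rot: [0.0, 0.999, 0.041, -0.001]
wrist_force: [0.3, -1.8, 0.2]
finger_gap: 0.0402
```

Emit:
{"api": "servo_tool", "payload": {"dp": [[0,0,0],[0,0,0],[0,0,0],[0,0,0]], "angular": [[0,0,0],[0,0,0],[0,0,0],[0,0,0]], "fingers": 1.6}}

```text
t: 5.22
tcp_pos: [0.5026, 0.1586, 0.0303]
eef_rot: [-0.0, 0.999, 0.041, 0.0]
wrist_force: [-0.1, -0.2, -0.7]
finger_gap: 0.0159
```

```bash
python3 - <<'E'
from h import *
a,d=manip.snapshot("side");cv2.imwrite("pics/side3y.png",cv2.resize(a[310:385,230:330],(800,600),interpolation=cv2.INTER_CUBIC))
E
```

```text
(no output)
```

View pics/side3y.png

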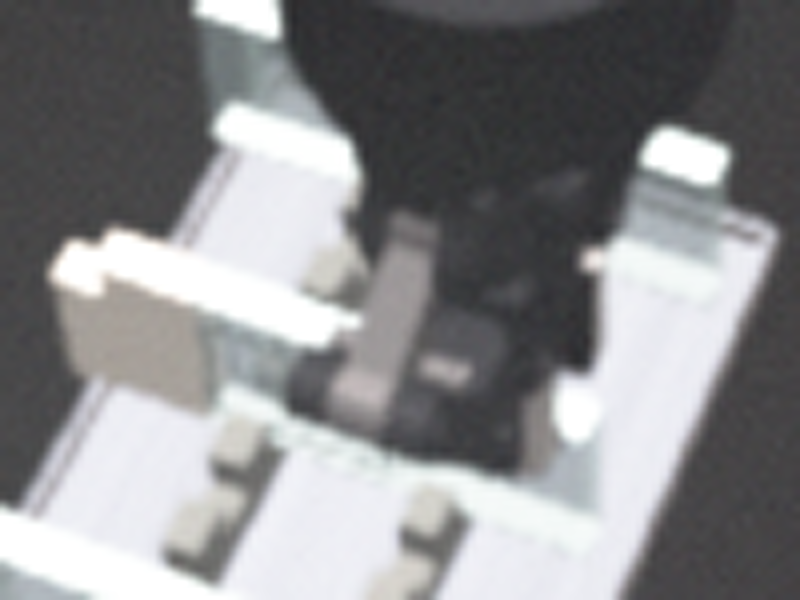

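Emit:
{"api": "servo_tool", "payload": {"dp": [[-0.2,0,0],[0,0,0]], "angular": [[0,0,0],[0,0,0]]}}

```text
t: 5.52
tcp_pos: [0.5004, 0.1585, 0.0302]
eef_rot: [0.0, 0.999, 0.041, -0.0]
wrist_force: [0.2, 0.1, 0.5]
finger_gap: 0.0165
```

Emit:
{"api": "servo_tool", "payload": {"dp": [[0,0,0],[0,0,0],[0,0,0],[0,0,0],[0,0,0],[0,0,0]], "angular": [[0,0,0],[0,0,0],[0,0,0],[0,0,0],[0,0,0],[0,0,0]], "fingers": 0, "grip_force": 40}}

```text
t: 6.28
tcp_pos: [0.5005, 0.1586, 0.0302]
eef_rot: [-0.0, 0.999, 0.041, -0.0]
wrist_force: [-1.5, 1.7, 3.7]
finger_gap: 0.0058
```

Emit:
{"api": "servo_tool", "payload": {"dp": [[0,0,0],[0,0,0.5],[0,0,1],[0,0,1],[0,0,1.5],[0,0,2],[0,0,2],[0,0,0],[0,0,0]], "angular": [[0,0,0],[0,0,0],[0,0,0],[0,0,0],[0,0,0],[0,0,0],[0,0,0],[0,0,0],[0,0,0]]}}

```text
t: 7.4
tcp_pos: [0.5003, 0.1584, 0.1099]
eef_rot: [0.0, 0.999, 0.041, -0.0]
wrist_force: [0.7, 0.3, -0.7]
finger_gap: 0.0063
```

```bash
python3 - <<'E'
from h import *
a,d=manip.snapshot("side");cv2.imwrite("pics/side4y.png",cv2.resize(a[270:420,200:400],(800,600),interpolation=cv2.INTER_CUBIC));np.save("side4.npy",d);cv2.imwrite("pics/side4.png",a)
E
```

```text
(no output)
```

View pics/side4y.png

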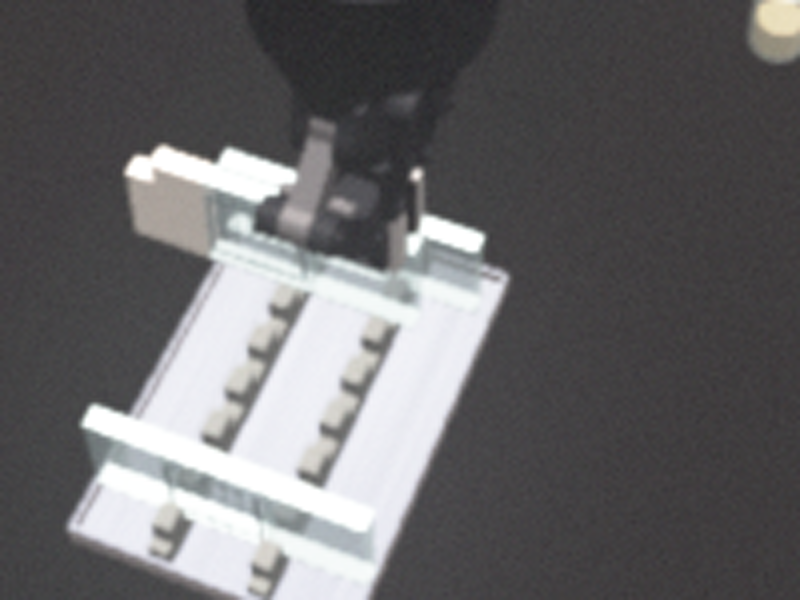

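Slide is lifted level and held by the clear end, and both blanks are still standing. I'll swing over, keeping short of the reader.

Emit:
{"api": "servo_tool", "payload": {"dp": [[0.2,-1.1,0.7],[0.2,-3.1,0.7],[0.2,-3.1,0.7],[0.2,-3.1,0.7],[0.2,-3.1,0.7],[0.2,-3.1,0.7],[0.2,-3.1,0.7],[0.2,-3.1,0.7],[0.2,-3.1,0.7],[0.2,-3.1,0.7],[0.2,-3.1,0.7],[0.2,-3.1,0.7],[0,-2,0],[0,0,0],[0,0,0]], "angular": [[0,0,4],[0,0,8],[0,0,8],[0,0,8],[0,0,8],[0,0,8],[0,0,8],[0,0,8],[0,0,8],[0,0,8],[0,0,8],[0,0,8],[0,0,4],[0,0,0],[0,0,0]]}}

```text
t: 9.32
tcp_pos: [0.5243, -0.2128, 0.1936]
eef_rot: [-0.001, 0.638, 0.77, -0.0]
wrist_force: [-0.7, 0.5, 0.0]
finger_gap: 0.0063
```

```bash
python3 - <<'E'
from h import *
print(manip.get_obs()["q"].round(3))
a,d=manip.snapshot("side");cv2.imwrite("pics/side5.png",a)
a,d=manip.snapshot("top");cv2.imwrite("pics/top5.png",a)
E
```

```text
[-0.468  0.393  1.623  0.     1.127 -0.654]
```

View pics/side5.png

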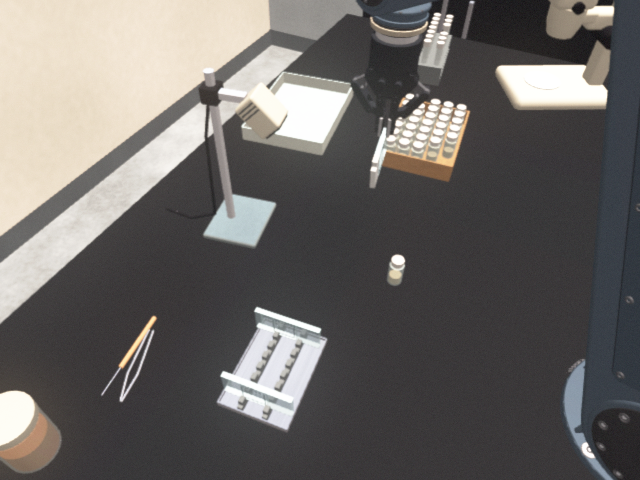

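View pics/top5.png

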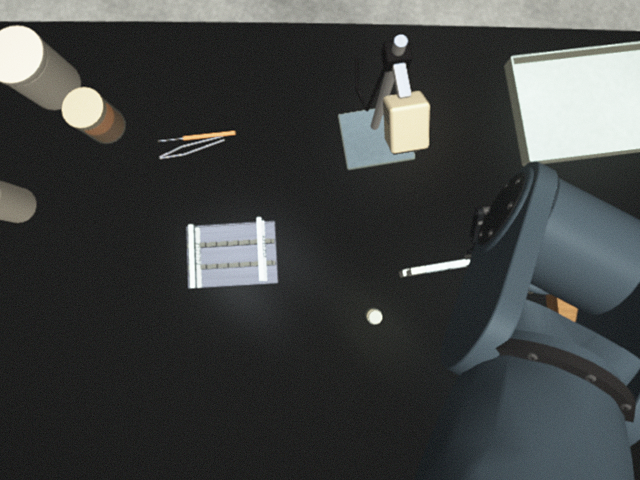

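Emit:
{"api": "servo_tool", "payload": {"dp": [[1,0,-0.3],[1.3,0,-0.4],[1.3,0,-0.4],[1.3,0,-0.4],[1.3,0,-0.4],[1.3,0,-0.4],[1.3,0,-0.4],[0.9,0,-0.1],[0.5,0,0],[0,0,0],[0,0,0]], "angular": [[0.8,-4.4,0],[1.2,-6.6,0],[1.2,-6.6,0],[1.2,-6.6,0],[1.2,-6.6,0],[1.2,-6.6,0],[0.8,-4.4,0],[0.4,-2.5,0],[0,0,0],[0,0,0],[0,0,0]]}}

```text
t: 10.8
tcp_pos: [0.6267, -0.2133, 0.1666]
eef_rot: [0.247, 0.589, 0.712, 0.293]
wrist_force: [0.2, 0.2, -1.1]
finger_gap: 0.0063
```

```bash
cat > chk.py <<'E'
from h import *
from scipy.spatial.transform import Rotation as Ro
o=manip.get_obs(); print(o["q"].round(3),o["tcp_pos"].round(4),o["dq"].round(3))
w,x,y,z=o["eef_rot"]; M=Ro.from_quat([x,y,z,w]).as_matrix()
ys=M[:,1]; zs=-M[:,2]; xs=np.cross(ys,zs); r=np.array([.6955,.1277,.7071]); spot=np.array([.608,-.131,.174])
lab=o["tcp_pos"]-.0827*xs+.004*ys+.0083*zs
print("xs",xs.round(3),"ys",ys.round(3),"zs",zs.round(3)); print("label",lab.round(4),"err cm",((spot-lab)*100).round(2),"ang",np.degrees(np.arccos(ys@r)).round(2),"rotvec",np.degrees(np.cross(ys,r)).round(2))
E
python3 chk.py; python3 - <<'E'
from h import *
a,d=manip.snapshot("side");cv2.imwrite("pics/side6.png",a);np.save("side6.npy",d)
a,d=manip.snapshot("top");cv2.imwrite("pics/top6.png",a);np.save("top6.npy",d)
for n in("top","side"):
    d=np.load(n+"6.npy")
    for l in("slide_label","slide_mid","blank_a_mid","vial_mid"):
      for q in manip.spot_in(n,l)[:3]:
        u,v=q["centre"]; print(n,l,round(q["score"],2),[round(u),round(v)],at_depth(n,u,v,d[int(v),int(u)]).round(3))
E
```

```text
[-0.626  0.425  1.905  1.24   0.569 -1.826] [ 0.6267 -0.2133  0.1666] [-0.004 -0.     0.003  0.009 -0.001 -0.008]
xs [ 0.184 -0.983  0.006] ys [0.694 0.135 0.707] zs [-0.696 -0.126  0.707]
label [ 0.6084 -0.1325  0.1748] err cm [-0.04  0.15 -0.08] ang 0.33 rotvec [ 0.28  0.06 -0.29]
top slide_label 0.58 [434, 205] [ 0.609 -0.17   0.182]
top slide_mid 0.92 [429, 203] [ 0.614 -0.165  0.174]
top blank_a_mid 0.98 [193, 257] [0.53  0.219 0.059]
top blank_a_mid 0.22 [406, 118] [ 0.699 -0.108  0.299]
top vial_mid 0.68 [370, 315] [ 0.439 -0.089  0.058]
side slide_label 0.65 [328, 157] [ 0.605 -0.161  0.18 ]
side slide_mid 0.92 [326, 156] [ 0.608 -0.163  0.179]
side blank_a_mid 0.67 [255, 399] [0.531 0.228 0.033]
side vial_mid 0.9 [394, 267] [ 0.435 -0.087  0.048]
```

View pics/side6.png

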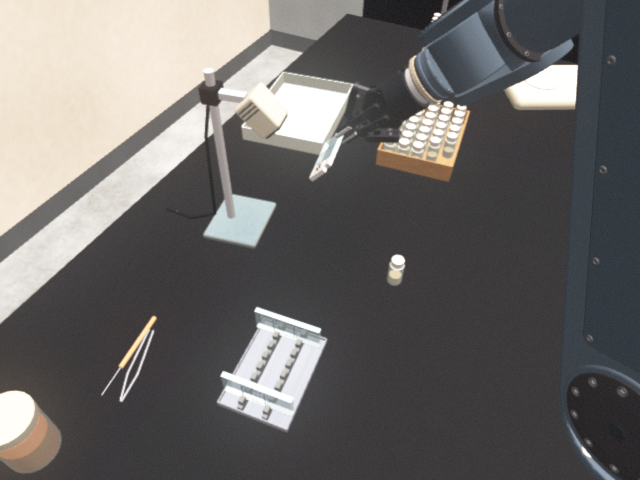

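View pics/top6.png

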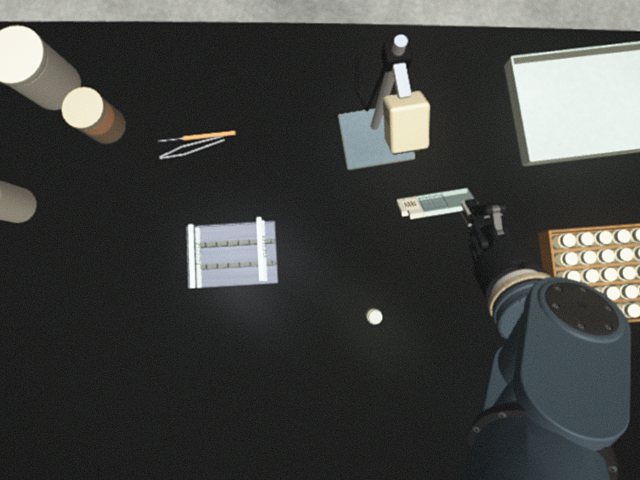

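The label with its bar code faces up in the top view, at about px (409,205). I'll measure it directly from depth.

```bash
python3 - <<'E'
from h import *
d=np.load("top6.npy"); a=cv2.imread("pics/top6.png")
cv2.imwrite("pics/top6z.png",cv2.resize(a[175:235,390:490],(800,480),interpolation=cv2.INTER_CUBIC))
o=np.array([np.r_[at_depth("top",u,v,d[v,u])] for v in range(196,214) for u in range(401,418) if d[v,u]>0])
o=o[(o[:,2]>.14)&(o[:,2]<.21)]
m=o.mean(0); n=np.linalg.svd(o-m)[2][2]; n*=np.sign(n[2]); r=np.array([.6955,.1277,.7071])
print(len(o),m.round(4),n.round(3),np.degrees(np.arccos(n@r)).round(1), np.abs((o-m)@n).mean())
for u,v in((409,204),(408,205)): print(at_depth("top",u,v,np.median(d[v-1:v+2,u-1:u+2])).round(4))
E
```

```text
278 [ 0.6095 -0.1351  0.1734] [0.715 0.163 0.679] 2.8 0.0007431522545225507
[ 0.6118 -0.1351  0.1712]
[ 0.6099 -0.1333  0.1732]
```

View pics/top6z.png

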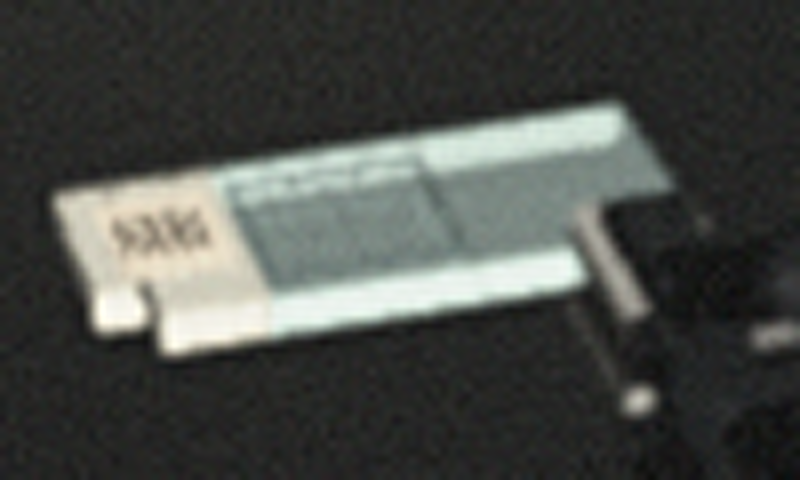

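Emit:
{"api": "servo_tool", "payload": {"dp": [[0,0.2,0],[0,0,0],[0,0,0],[0,0,0],[0,0,0],[0,0,0]], "angular": [[0,0,0],[0,0,0],[0,0,0],[0,0,0],[0,0,0],[0,0,0]]}}

```text
t: 12.05
tcp_pos: [0.6266, -0.2115, 0.1662]
eef_rot: [0.247, 0.589, 0.711, 0.293]
wrist_force: [0.1, -0.1, -0.6]
finger_gap: 0.0062
```

```bash
python3 chk.py; python3 -c "
from workcell import manip
print(manip.hand_in())"
```

```text
[-0.623  0.425  1.908  1.244  0.567 -1.828] [ 0.6266 -0.2115  0.1662] [-0.     0.    -0.001 -0.001 -0.001  0.001]
xs [ 0.184 -0.983  0.006] ys [0.694 0.134 0.707] zs [-0.696 -0.126  0.707]
label [ 0.6084 -0.1307  0.1744] err cm [-0.04 -0.03 -0.04] ang 0.29 rotvec [ 0.26  0.06 -0.27]
the job is handed in; nothing more can be done
None
```

I pinched the marked slide (the middle one) by its clear end, lifted it straight out of the rack and turned it label side up under the reader. I handed in at about 12 s with the arm still.

**Last checks**
- **Label position:** from the arm pose the label is under 1 mm from the spot I measured. The depth picture, taken just before a last 2 mm correction, put it about 4 mm off. That spot comes from camera measurements, good to about 5 mm.
- **Facing the window:** about 0.3° off by the arm pose and about 2.8° by a plane fit to the depth. Both are well within the 0.4 rad limit.
- **Bar code and grip:** the top view shows the bar code facing up, with the fingers only on the clear end.
- **Other slides and vial:** both blanks still stand in the rack in the last pictures. The networks' fixes on one blank and on the vial agree with the start to within measurement error. The other blank I checked only by eye.

**Readings that disagreed**
- The finger gap reads 6.2 mm on the 8 mm slide, but the slide did not slip.
- While the fingers were open, the side depth picture put their tips 20–30 mm higher than the reported TCP. The lift went cleanly all the same.

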